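# Park the strop in its bay behind the post

### The job

Put the long leather-faced strop away in the open wooden bay: push it along the bench with the fingertips, one end and then the other, angling it past the steel post, until it lies flat along the bay's back fence with the post in front of it, then leave it there. Never lift or pinch it, or get the fingers either side of it, and leave the bottle, the spool and the jar where they stand.

Things in the scene. Friction and masses are not known exactly. Their poses are not given: they have to be found in the camera images.
- bay: Fixed three-sided bay of pale wooden fences, no floor. Origin on the bench at the centre of its inside, 90 mm deep (x -45 to 45) by 360 mm long (y -180 to 180). Own x points away from the robot, to the back fence (inner face x = 45 mm); y to the left, along the bay. Open mouth at x = -45 mm. Fences 14 mm thick, 22 mm high; the end fences run from mouth to back.
- post: Fixed upright round steel post, 24 mm in diameter, 50 mm high, origin at its foot. It stands before the bay's mouth, left of the middle (about x -55, y 85 mm in the bay's frame): the opening between it and the right end fence is shorter than the strop; about 88 mm is free between post and back fence. The dark disc at its foot is flush with the bench.
- strop: Loose dark wooden bar with a brown leather top, 280 mm long (own y), 36 mm wide (own x), 30 mm high, about 0.25 kg; slides on the bench with friction. Origin at the centre of its underside. Starts in front of the bay, shifted right so that its left end is clear of the post, roughly parallel to the bay, own y to the left. Never lifted or straddled by the fingers.
- strop_left (a point): Centre of the strop's left end face (own y = +140 mm, 15 mm up).
- strop_right (a point): Centre of the strop's right end face (own y = -140 mm, 15 mm up).
- glue_bottle: Bystander: loose white bottle, 54 mm in diameter, 120 mm high, standing left of the bay; origin under its centre. Leave alone.
- thread_spool: Bystander: loose blue thread spool, 44 mm in diameter, 55 mm high, standing to the left, in front of the bay's left end; origin under its centre. Leave alone.
- wax_jar: Bystander: loose amber jar with a steel lid, 60 mm in diameter, 55 mm high, standing right of the bay; origin under its centre. Leave alone.

How it is judged:
By the outcome, as a careful person would: the job done as asked, in the order asked, and still so for the second after the job is handed in, with the robot touching nothing.
It also fails if it takes over 56 s, if anything falls off the work surface, if the arm or the gripper's body presses on something with over 40 N, if the wrist force passes 120 N, or if a joint passes its speed limit or range.

### The arm

A 6-joint arm with a two-finger parallel gripper is mounted at the origin on the work surface. World frame = base frame: x ahead of the robot, y to its left, z up, the work surface at z = 0. Lengths are in m, angles in rad, forces in N, time in s.
With the tool pointing down it reaches from about 0.25 to 0.725 m from the base axis. Payload 4 kg.
Tool frame: the origin (TCP) lies at the very end of the fingers, on their centre line; the grasp point (between the pads) lies 19 mm behind it; x points along the fingers, y is the direction in which the jaws open and shut, and the axes are right-handed (so a half turn about x gives the same grasp; the last joint's range is limited). The gripper opens to 85 mm and grips with 20 to 120 N. Pads are 22 mm wide; open, the fingers measure 114 mm over their backs; the gripper's body (76 mm by 85 mm) begins 54 mm behind the grasp point. The pads swing forward as they close: fully open they stand 13 mm farther back than shut.
Start: joints at [-1.216, 0.241, 0.005, 1.335, 0, 1.571], TCP at [0.174, -0.469, 0.231] pointing down, gripper open.
Joint ranges: [-2.72, 2.72], [-1.05, 1.87], [-1.09, 1.28], [-1.99, 2.15], [-1.42, 1.44], [-3.14, 3.14]. Speed limits (rad/s): [2.79, 2.79, 3.14, 3.14, 3.14, 3.14].

### API

Orientations are given as a unit quaternion [x, y, z, w].
In Python, from workcell import get_obs, camera, job_done gives the robot as it stands. The module is installed in compiled form; this text tells all that it offers.
- The arm moves only by the tool arm_command, never from a script. Its argument "motion" is a list of rows, each an object of numbers: "x", "y", "z": the shift along the tool's x, y, z in m; "roll": the turn about the tool's x in rad; "fingers": the opening, from 0 (shut) to 1 (fully open). A call has 1 to 20 rows; each row shifts and turns the pose as measured when the row begins, along the tool's axes as they then stand; what a row does not reach is not made up. A row lasts 1/12 s, in which the tool goes at most 41.7 mm and 7.16 degrees, less where a joint would pass 70% of its speed; a pose out of reach is approached as far as the arm can. A call is refused whole if a number of a shift passes 0.0417 or a number of a turn 0.125, either way. A call with a gripper value outside its range is refused whole. The fingers move at their own pace and stop on an object; the grip force is fixed at half the most. Time passes only in rows, so rows that do not move let the fingers close. It gives the time, the measured TCP pose, the force and the opening at its end, in the units of the state.
- get_obs(): the state, without advancing time (a new reading comes with each control period).
- camera(name): name is "scene" or "top"; returns a dict with "frame" (480x640x3 uint8, red, green, blue), "intrinsics" (3x3 intrinsics, pixels), "k1" (the pictures are not rectified: a ray, as slopes to the right and down, at radius r is drawn at 1 + k1 r^2 times it, then the intrinsics apply), "rvec" (rotation vector, rad) and "tvec" (3), from world to camera coordinates, as OpenCV has them. Camera axes: x right, y down, z forward; pixel columns grow to the right and rows downward; lengths in m; the calibration is good to about 2 mm. A picture is of the moment at which its call begins. There is no depth.
- job_done(): hands the job in, once; it reports no verdict.
The state is a dict: "clock": time; "joint_pos": joint angles; "joint_vel": joint speeds; "tau": joint torques, N m; "eef_pos": TCP position; "tool_rot": TCP orientation; "ft_force": force on the tool from outside, world axes, zero at the start; "ft_torque": the same for the moment, N m; "grip_width": finger opening in m.
Only numpy, scipy, OpenCV 4.12 (cv2) and the standard library are available. Lean on these libraries where they do the work, as an engineer would, in place of code of your own. Each camera call takes 0.05 s, during which the arm holds its last target.

## Working session

There is one attempt and no reset: what is moved stays moved. The work goes in short steps, Python scripts to look and compute and a tool call to move; the robot and the scene stay as the last step left them, time stands still between calls to the robot, and variables do not carry over. Pictures are saved under pics/ and viewed, and the job is handed in when it is done.

Besides the shell and the picture viewer there is one more tool, called by a JSON object that holds its "name" and its "arguments". arm_command: Moves the arm, as the interface text tells. Its arguments: {"type":"object","properties":{"motion":{"type":"array","items":{"type":"object","properties":{"x":{"type":"number"},"y":{"type":"number"},"z":{"type":"number"},"roll":{"type":"number"},"fingers":{"type":"number"}}}}},"required":["motion"]}

```bash
mkdir -p pics
cat > h.py <<'E'
import numpy as np, cv2
from workcell import get_obs, camera
def save(c,n): cv2.imwrite('pics/'+n, cv2.cvtColor(c['frame'],cv2.COLOR_RGB2BGR))
def ray(c,uv):
    K=np.array(c['intrinsics']);k1=c['k1']
    d=(np.array(uv,float)-K[:2,2])/[K[0,0],K[1,1]]
    p=d.copy()
    for _ in range(30): p=d/(1+k1*(p@p))
    R=cv2.Rodrigues(np.array(c['rvec'],float))[0]
    return -R.T@np.array(c['tvec'],float).ravel(), R.T@np.array([p[0],p[1],1])
def plane(c,uv,z):
    o,d=ray(c,uv); return (o+d*(z-o[2])/d[2])[:2]
def proj(c,P):
    K=np.array(c['intrinsics']);R=cv2.Rodrigues(np.array(c['rvec'],float))[0]
    q=R@np.array(P,float)+np.array(c['tvec'],float).ravel();s=q[:2]/q[2];s=s*(1+c['k1']*(s@s))
    return s*[K[0,0],K[1,1]]+K[:2,2]
E
python3 - <<'E'
from h import *
o=get_obs(); print({k:np.round(v,3) for k,v in o.items()})
for n in('top','scene'):
    c=camera(n); save(c,n+'0.png'); print(n,c['intrinsics'],c['k1'],ray(c,[320,240]))
E
```

```text
{'clock': np.float64(0.0), 'joint_pos': array([-1.216,  0.241,  0.004,  1.335,  0.   ,  1.571]), 'joint_vel': array([ 0.001, -0.001,  0.001,  0.001,  0.001, -0.   ]), 'tau': array([ 1.0000e-03, -3.7232e+01,  2.5241e+01,  1.7000e-02,  0.0000e+00,
       -0.0000e+00]), 'eef_pos': array([ 0.173, -0.468,  0.23 ]), 'tool_rot': array([-0.696, -0.126,  0.696, -0.124]), 'ft_force': array([-0.331, -0.923, -0.232]), 'ft_torque': array([ 0.024,  0.035, -0.03 ]), 'grip_width': np.float64(0.086)}
top [[493.48627424   0.         315.71500992]
 [  0.         493.48627424 242.44430754]
 [  0.           0.           1.        ]] -0.030762388331200978 (array([0.44454562, 0.04919664, 0.94818917]), array([ 0.15504612, -0.00946742, -0.98791245]))
scene [[623.4430104    0.         322.09331329]
 [  0.         623.4430104  231.48839048]
 [  0.           0.           1.        ]] -0.10741385976624183 (array([ 1.14528338, -0.62598245,  0.66564297]), array([-0.50243916,  0.62976349, -0.59257954]))
```

View pics/top0.png

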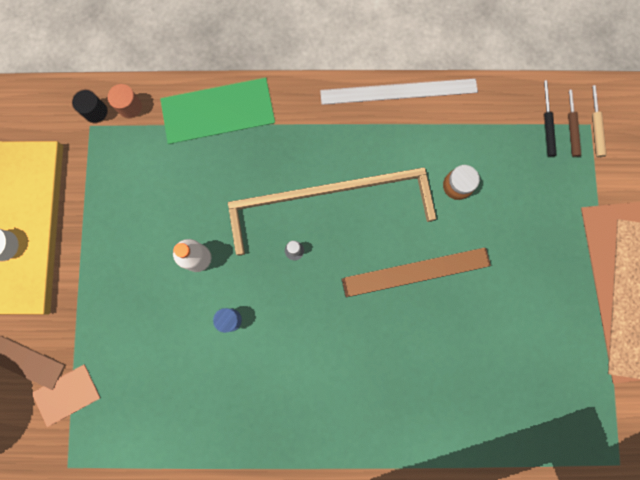

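View pics/scene0.png

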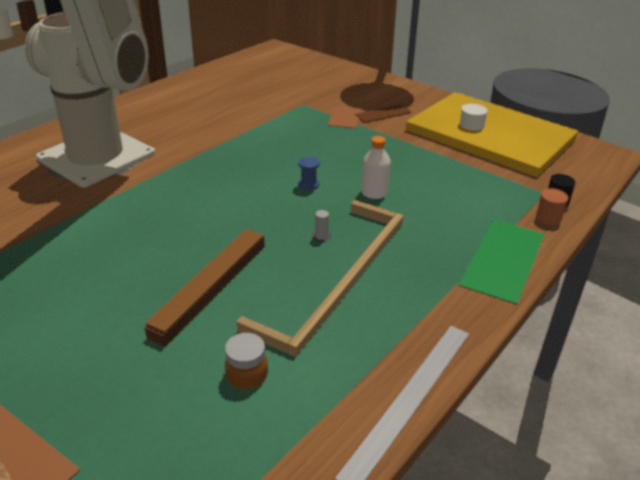

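The top view shows the bay (corners ~(230,205), (425,172)), the post at (293,248), the strop from (346,286) to (489,257), the bottle at (190,255), the spool at (226,320) and the jar at (463,182). Next I'll measure them.

```bash
cat > m.py <<'E'
from h import *
def maskrect(c,m,z,label):
    n,l,s,_=cv2.connectedComponentsWithStats(m.astype(np.uint8))
    out=[]
    for i in range(1,n):
        if s[i,4]>60:
            cs,_=cv2.findContours((l==i).astype(np.uint8),0,cv2.CHAIN_APPROX_NONE)
            pts=np.array([plane(c,p[0],z) for p in cs[0]],np.float32)
            out.append((s[i],pts))
    return out
def strop(c):
    f=c['frame']; h=cv2.cvtColor(f,cv2.COLOR_RGB2HSV).astype(int)
    m=(h[...,0]<16)&(h[...,1]>110)&(h[...,2]>75)
    roi=np.zeros(m.shape,bool); roi[130:420,205:560]=1
    # keep leather-top: long component
    best=None
    for s,p in maskrect(c,m&roi,0.030,''):
        r=cv2.minAreaRect(p*1000)
        L=max(r[1]);W=min(r[1])
        if L>200 and (best is None or abs(L-280)<abs(best[1]-280)):
            b=cv2.boxPoints(r); e=[(b[i]+b[(i+1)%4])/2 for i in range(4)]
            ln=[np.linalg.norm(b[i]-b[(i+1)%4]) for i in range(4)]
            ee=[e[i] for i in np.argsort(ln)[:2]]; ee.sort(key=lambda q:-q[1])
            best=(r,L,W,ee)
    return best
E
python3 - <<'E'
from m import *
c=camera('top'); f=c['frame'];h=cv2.cvtColor(f,cv2.COLOR_RGB2HSV)
for n,p in dict(strop=(420,272),front=(347,290),fence=(320,190),jar=(458,194)).items(): print(n,h[p[1],p[0]])
print(strop(c))
m=(h[...,0]>8)&(h[...,0]<28)&(h[...,2]>150)&(h[...,1]<150)
roi=np.zeros(m.shape,bool); roi[150:270,215:445]=1; m=m&roi
cv2.imwrite('pics/fm.png',m*255)
for s,p in maskrect(c,m,0.022,''): print(s, cv2.minAreaRect(p*1000))
cv2.imwrite('pics/z1.png',cv2.resize(cv2.cvtColor(f[150:310,210:500],cv2.COLOR_RGB2BGR),None,fx=2.75,fy=2.75,interpolation=cv2.INTER_CUBIC))
E
```

```text
strop [ 12 133 177]
front [ 12 133 144]
fence [ 18  95 229]
jar [ 13 157 140]
(((528.48974609375, -139.1485595703125), (35.01393127441406, 276.88128662109375), 11.822020530700684), 276.88128662109375, 35.01393127441406, [array([500.12708  ,  -3.6444123], dtype=float32), array([ 556.8524, -274.6527], dtype=float32)])
[ 228  168  208   87 2109] ((648.2744140625, 18.683700561523438), (103.85852813720703, 387.3111877441406), 10.168092727661133)
[287 241  13  13  86] ((576.1405029296875, 92.02978515625), (21.677913665771484, 20.15380859375), 44.8540153503418)
[383 256  62  14 437] ((534.83203125, -138.79226684570312), (23.98651123046875, 118.85354614257812), 11.770103454589844)[ WARN:0@1.423] global loadsave.cpp:1063 imwrite_ Unsupported depth image for selected encoder is fallbacked to CV_8U.
```

View pics/z1.png

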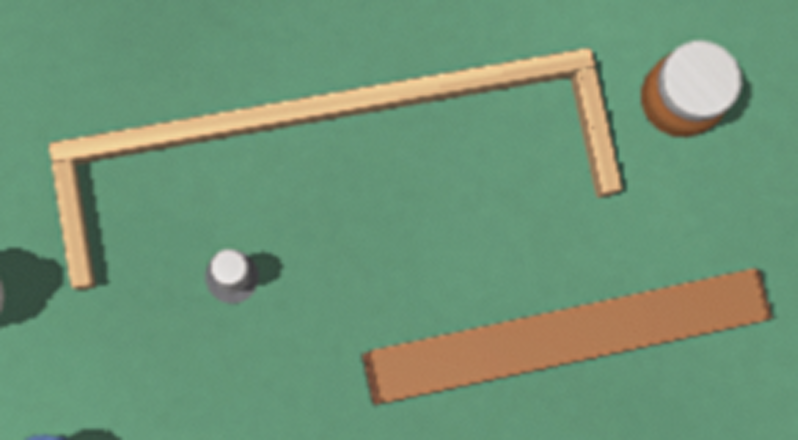

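View pics/fm.png

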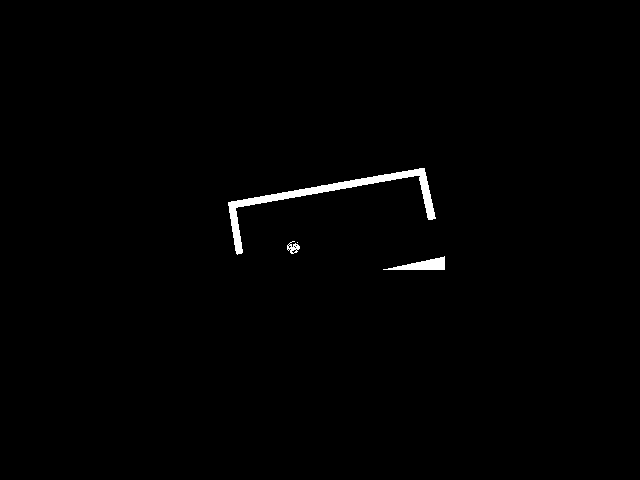

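```bash
cat >> m.py <<'E'
from scipy.spatial.transform import Rotation as Ro
BO=np.array([641.4,17.4]); BA=np.radians(10.17)
BR=np.array([[np.cos(BA),-np.sin(BA)],[np.sin(BA),np.cos(BA)]])
def w2b(p): return BR.T@(np.array(p)-BO)
def b2w(p): return BO+BR@np.array(p,float)
def delta(bp,z=None,o=None):
    "tool frame shift (mm) from current TCP to bay point bp (mm), height z mm"
    o=o or get_obs(); p=np.array(o['eef_pos'])*1000
    t=np.array([*b2w(bp),p[2] if z is None else z])
    return np.round(Ro.from_quat(o['tool_rot']).inv().apply(t-p),1)
def state():
    o=get_obs(); M=Ro.from_quat(o['tool_rot']).as_matrix()
    y=BR.T@M[:2,1]
    print('t',round(float(o['clock']),2),'tcp w',np.round(np.array(o['eef_pos'])*1000,1),'bay',np.round(w2b(np.array(o['eef_pos'])[:2]*1000),1),'tool y dir in bay deg',round(np.degrees(np.arctan2(y[1],y[0])),1),'F',np.round(o['ft_force'],1),'grip',round(float(o['grip_width']),4))
    return o
def rep(c=None):
    c=c or camera('top'); s=strop(c)
    if s is None: print('no strop'); return
    l,r=w2b(s[3][0]),w2b(s[3][1]); ce=(l+r)/2
    a=np.degrees(np.arctan2(l[0]-r[0],l[1]-r[1]))
    print('strop bay: left',np.round(l,1),'right',np.round(r,1),'ctr',np.round(ce,1),'a',round(a,2),'LxW',np.round(s[1:3],1))
E
python3 - <<'E'
from m import *
state(); c=camera('top'); rep(c)
print('post',w2b(plane(c,[293,247],.05)),'jar',w2b(plane(c,[465,180],.055)),'spool',w2b(plane(c,[226,320],.055)),'bottle',w2b(plane(c,[182,249],.12)))
print(np.round(Ro.from_quat(get_obs()['tool_rot']).as_matrix(),3))
print(delta([-195,-15],100))
E
```

```text
t 0.15 tcp w [ 173.5 -468.4  230.6] bay [-546.3 -395.6] tool y dir in bay deg -79.8 F [-0.1  0.8 -0.1] grip 0.0854
strop bay: left [-142.8    4.2] right [-134.8 -272.5] ctr [-138.8 -134.2] a -1.65 LxW [276.9  35. ]
post [-633.81521531   96.11274724] jar [-633.74869221   95.77398463] spool [-633.92459411   96.25350437] bottle [-633.79528752   96.29744202]
[[-0.     0.347 -0.938]
 [ 0.001 -0.938 -0.347]
 [-1.    -0.001 -0.   ]]
[ 131.2 -312.6 -412.9]
```

{"name": "arm_command", "arguments": {"motion": [{"fingers": 0,"roll": 0.12},{"fingers": 0,"roll": 0.12},{"fingers": 0,"roll": 0.12},{"fingers": 0}]}}

```text
schema error: expected keys x, y, z, roll, fingers
```

Run:
```python
from m import *
state(); c=camera('top')
P=lambda u,z: np.round(w2b(plane(c,u,z)*1000),1)
print('post',P([293,247],.05),'jar',P([465,180],.055),'spool',P([226,320],.055),'bottle',P([182,249],.12))
print(delta([-195,-15],60))
```

```text
t 0.2 tcp w [ 173.6 -468.5  230.7] bay [-546.3 -395.7] tool y dir in bay deg -79.8 F [0.7 0.1 0.3] grip 0.0854
post [-54.9  83.9] jar [  11.7 -254.9] spool [-164.2  224.6] bottle [-34.9 268.6]
[ 171.2 -312.7 -412.9]
```

{"name": "arm_command", "arguments": {"motion": [{"x": 0,"y": 0,"z": 0,"fingers": 0,"roll": 0.12},{"x": 0,"y": 0,"z": 0,"fingers": 0,"roll": 0.12},{"x": 0,"y": 0,"z": 0,"fingers": 0,"roll": 0.12},{"x": 0,"y": 0,"z": 0,"roll": 0,"fingers": 0}]}}

```text
clock: 0.58
eef_pos: [0.1734, -0.4681, 0.2301]
tool_rot: [-0.707, 0.006, 0.707, 0.008]
ft_force: [0.2, -0.4, -1.0]
grip_width: 0.0388
```

Run:
```python
from m import *
state()
print(delta([-205,-15],60))
```

```text
t 0.58 tcp w [ 173.4 -468.1  230.1] bay [-546.4 -395.3] tool y dir in bay deg -101.3 F [ 0.2 -0.4 -1. ] grip 0.0388
[ 171.  -439.5 -260.1]
```

{"name": "arm_command", "arguments": {"motion": [{"x": 0.01,"y": -0.034,"z": -0.02,"roll": 0,"fingers": 0},{"x": 0.01,"y": -0.034,"z": -0.02,"roll": 0,"fingers": 0},{"x": 0.01,"y": -0.034,"z": -0.02,"roll": 0,"fingers": 0},{"x": 0.01,"y": -0.034,"z": -0.02,"roll": 0,"fingers": 0},{"x": 0.01,"y": -0.034,"z": -0.02,"roll": 0,"fingers": 0},{"x": 0.01,"y": -0.034,"z": -0.02,"roll": 0,"fingers": 0},{"x": 0.01,"y": -0.034,"z": -0.02,"roll": 0,"fingers": 0},{"x": 0.01,"y": -0.034,"z": -0.02,"roll": 0,"fingers": 0},{"x": 0.01,"y": -0.034,"z": -0.02,"roll": 0,"fingers": 0},{"x": 0.01,"y": -0.034,"z": -0.02,"roll": 0,"fingers": 0},{"x": 0.01,"y": -0.034,"z": -0.02,"roll": 0,"fingers": 0},{"x": 0.01,"y": -0.034,"z": -0.02,"roll": 0,"fingers": 0},{"x": 0.01,"y": -0.034,"z": -0.02,"roll": 0,"fingers": 0},{"x": 0,"y": 0,"z": 0,"roll": 0,"fingers": 0}]}}

```text
clock: 1.75
eef_pos: [0.4449, -0.0197, 0.0963]
tool_rot: [0.711, 0.003, -0.704, 0.008]
ft_force: [1.0, -0.4, 0.6]
grip_width: -0.0
```

Run:
```python
from m import *
state()
print(delta([-195,-15],9))
c=camera('scene'); save(c,'s1.png')
```

```text
t 1.75 tcp w [444.9 -19.7  96.3] bay [-199.9   -1.8] tool y dir in bay deg -99.2 F [ 1.  -0.4  0.6] grip -0.0
[87.5 11.6 -6.1]
```

View pics/s1.png

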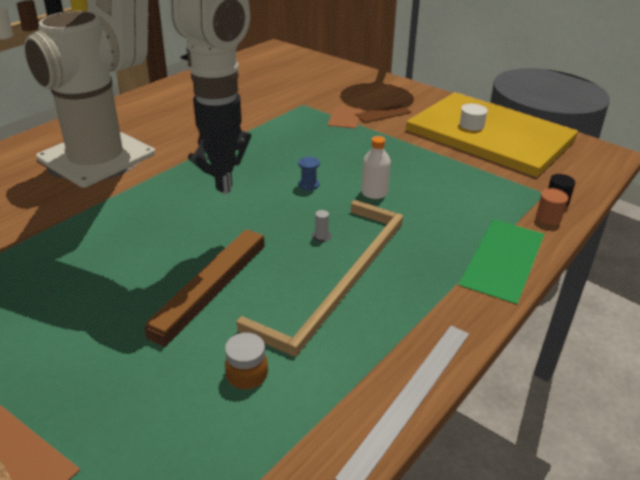

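The fingers are shut at (224,188), short of the strop's left end and clear of it. I'll lower them and push.

{"name": "arm_command", "arguments": {"motion": [{"x": 0.03,"y": 0.006,"z": 0,"roll": 0,"fingers": 0},{"x": 0.03,"y": 0.006,"z": 0,"roll": 0,"fingers": 0},{"x": 0.02,"y": 0,"z": 0,"roll": 0,"fingers": 0},{"x": 0.006,"y": 0,"z": 0,"roll": 0,"fingers": 0},{"x": 0,"y": 0,"z": 0,"roll": 0,"fingers": 0}]}}

```text
clock: 2.22
eef_pos: [0.446, -0.0369, 0.0105]
tool_rot: [0.712, 0.006, -0.702, 0.014]
ft_force: [-0.8, -0.8, 0.1]
grip_width: 0.0
```

Run:
```python
from m import *
state()
print(delta([-170,-15],10))
```

```text
t 2.22 tcp w [446.  -36.9  10.5] bay [-202.  -19.] tool y dir in bay deg -98.6 F [-0.8 -0.8  0.1] grip 0.0
[  0.8  -8.7 -31. ]
```

{"name": "arm_command", "arguments": {"motion": [{"x": 0,"y": -0.0015,"z": -0.008,"roll": 0,"fingers": 0},{"x": 0,"y": -0.0015,"z": -0.008,"roll": 0,"fingers": 0},{"x": 0,"y": -0.0015,"z": -0.008,"roll": 0,"fingers": 0},{"x": 0,"y": -0.0015,"z": -0.008,"roll": 0,"fingers": 0},{"x": 0,"y": -0.0015,"z": -0.008,"roll": 0,"fingers": 0},{"x": 0,"y": -0.0015,"z": -0.008,"roll": 0,"fingers": 0},{"x": 0,"y": -0.0015,"z": -0.008,"roll": 0,"fingers": 0},{"x": 0,"y": -0.0015,"z": -0.008,"roll": 0,"fingers": 0},{"x": 0,"y": -0.0005,"z": -0.008,"roll": 0,"fingers": 0},{"x": 0,"y": -0.0005,"z": -0.008,"roll": 0,"fingers": 0}]}}

```text
clock: 3.05
eef_pos: [0.5373, -0.0216, 0.0185]
tool_rot: [0.715, 0.005, -0.699, 0.014]
ft_force: [-0.1, -0.4, -0.3]
grip_width: -0.0002
```

Run:
```python
from m import *
state();c=camera('top');rep(c);save(c,'t2.png')
```

```text
t 3.05 tcp w [537.3 -21.6  18.5] bay [-109.3  -20.1] tool y dir in bay deg -98.6 F [-0.1 -0.4 -0.3] grip -0.0002
no strop
```

View pics/t2.png

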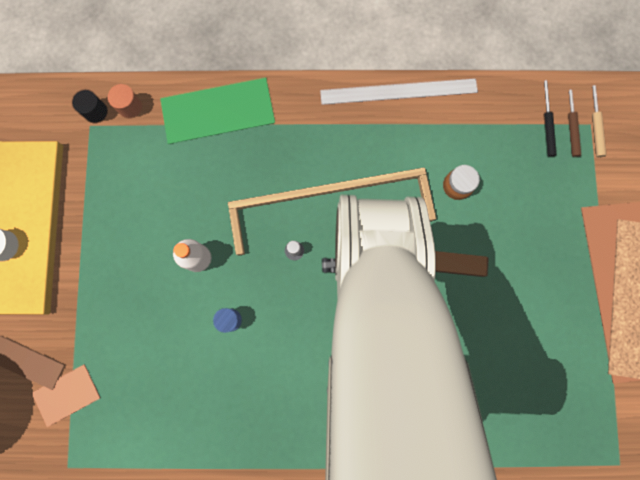

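Run:
```python
from m import *
c=camera('scene');save(c,'s2.png')
```

```text
(no output)
```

View pics/s2.png

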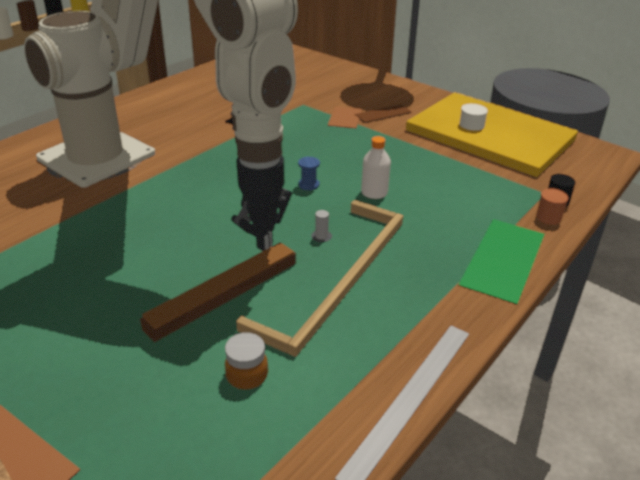

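```bash
cat >> m.py <<'E'
def zoom(c,n,x0,y0,x1,y1):
    f=cv2.cvtColor(c['frame'][y0:y1,x0:x1],cv2.COLOR_RGB2BGR); s=min(800/(x1-x0),600/(y1-y0))
    cv2.imwrite('pics/'+n,cv2.resize(f,None,fx=s,fy=s,interpolation=cv2.INTER_CUBIC)); print('zoom',x0,y0,round(s,3))
E
python3 - <<'E'
from m import *
c=camera('scene');zoom(c,'s2z.png',130,220,330,370)
E
```

```text
zoom 130 220 4.0
```

View pics/s2z.png

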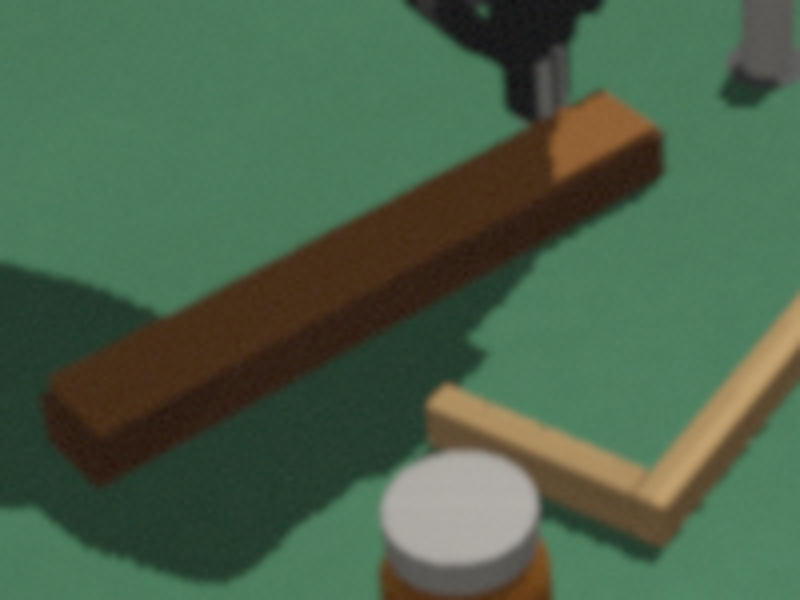

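The strop's top corners in the zoom are (606,92), (660,132), (48,388) and (100,436).

```bash
cat >> m.py <<'E'
def corners(c,x0,y0,s,NL,FL,NR,FR):
    q=[w2b(plane(c,[x0+u/s,y0+v/s],.030)*1000) for u,v in (NL,FL,NR,FR)]
    l=(q[0]+q[1])/2;r=(q[2]+q[3])/2
    print('L',np.round(l,1),'R',np.round(r,1),'ctr',np.round((l+r)/2,1),'a',round(np.degrees(np.arctan2(l[0]-r[0],l[1]-r[1])),1),'len',np.round(np.linalg.norm(l-r),1),'w',np.round([np.linalg.norm(q[0]-q[1]),np.linalg.norm(q[2]-q[3])],1))
E
python3 - <<'E'
from m import *
c=camera('scene');corners(c,130,220,4,(606,92),(660,132),(48,388),(100,436)); state()
E
```

```text
L [-64.2  -9.2] R [-145.2 -267.2] ctr [-104.7 -138.2] a 17.4 len 270.4 w [36.4 34.6]
t 3.25 tcp w [536.4 -21.8  18.3] bay [-110.3  -20.1] tool y dir in bay deg -98.6 F [ 0.1 -0.5 -0.1] grip 0.0003
```

{"name": "arm_command", "arguments": {"motion": [{"x": 0.004,"y": 0,"z": -0.006,"roll": 0,"fingers": 0},{"x": 0.004,"y": 0.001,"z": -0.006,"roll": 0,"fingers": 0},{"x": 0.001,"y": 0.001,"z": -0.006,"roll": 0,"fingers": 0},{"x": 0,"y": 0,"z": 0,"roll": 0,"fingers": 0}]}}

```text
clock: 3.58
eef_pos: [0.5541, -0.0234, 0.0087]
tool_rot: [0.714, 0.006, -0.7, 0.014]
ft_force: [-0.3, -0.3, 0.1]
grip_width: -0.0003
```

Run:
```python
from m import *
state(); c=camera('scene');zoom(c,'s3z.png',130,220,330,370)
```

```text
t 3.58 tcp w [554.1 -23.4   8.7] bay [-93.1 -24.7] tool y dir in bay deg -98.6 F [-0.3 -0.3  0.1] grip -0.0003
zoom 130 220 4.0
```

View pics/s3z.png

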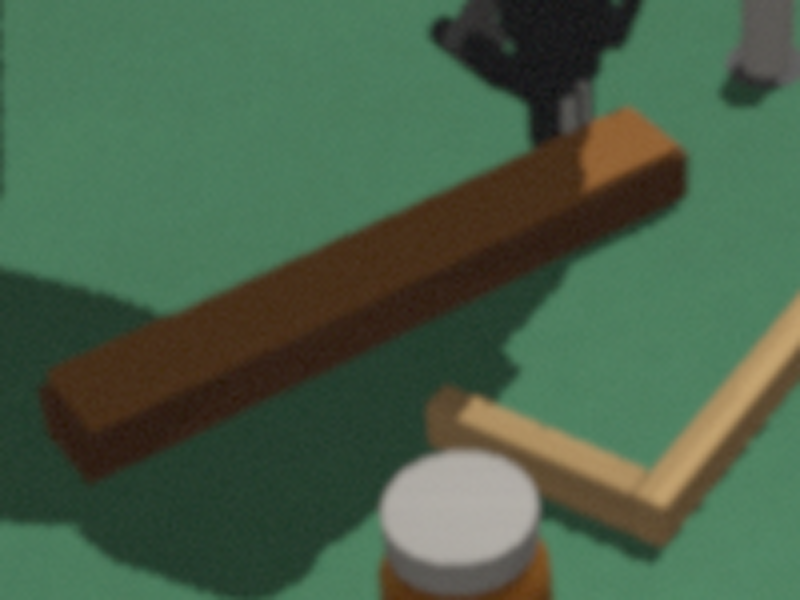

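Run:
```python
from m import *
c=camera('scene');corners(c,130,220,4,(632,107),(687,151),(44,381),(93,433)); state()
```

```text
L [-48.5 -13.6] R [-148.8 -266.2] ctr [ -98.6 -139.9] a 21.6 len 271.8 w [38.2 35.8]
t 3.68 tcp w [553.1 -23.3   8.7] bay [-94.2 -24.5] tool y dir in bay deg -98.6 F [-0.1 -0.5 -0.4] grip 0.0
```

{"name": "arm_command", "arguments": {"motion": [{"x": 0,"y": 0.001,"z": -0.005,"roll": 0,"fingers": 0},{"x": 0,"y": 0.001,"z": -0.005,"roll": 0,"fingers": 0},{"x": 0,"y": 0,"z": 0,"roll": 0,"fingers": 0},{"x": 0,"y": 0,"z": 0.02,"roll": 0,"fingers": 0},{"x": 0,"y": 0,"z": 0.02,"roll": 0,"fingers": 0},{"x": -0.03,"y": 0,"z": 0.02,"roll": 0,"fingers": 0},{"x": -0.04,"y": 0,"z": 0,"roll": 0.12,"fingers": 0},{"x": -0.03,"y": 0,"z": 0,"roll": 0.12,"fingers": 0},{"x": 0,"y": 0,"z": 0,"roll": 0.02,"fingers": 0},{"x": 0,"y": 0,"z": 0,"roll": 0,"fingers": 0}]}}

```text
clock: 4.52
eef_pos: [0.4927, -0.0748, 0.1098]
tool_rot: [0.711, -0.049, -0.698, -0.069]
ft_force: [-0.8, 0.1, -1.3]
grip_width: 0.0002
```

Run:
```python
from m import *
state(); rep()
print(delta([-168,-311]))
c=camera('scene');zoom(c,'s4z.png',130,220,330,370)
```

```text
t 4.52 tcp w [492.7 -74.8 109.8] bay [-162.7  -64.5] tool y dir in bay deg -109.8 F [-0.8  0.1 -1.3] grip 0.0002
no strop
[ -5.5 234.  -77.6]
zoom 130 220 4.0
```

View pics/s4z.png

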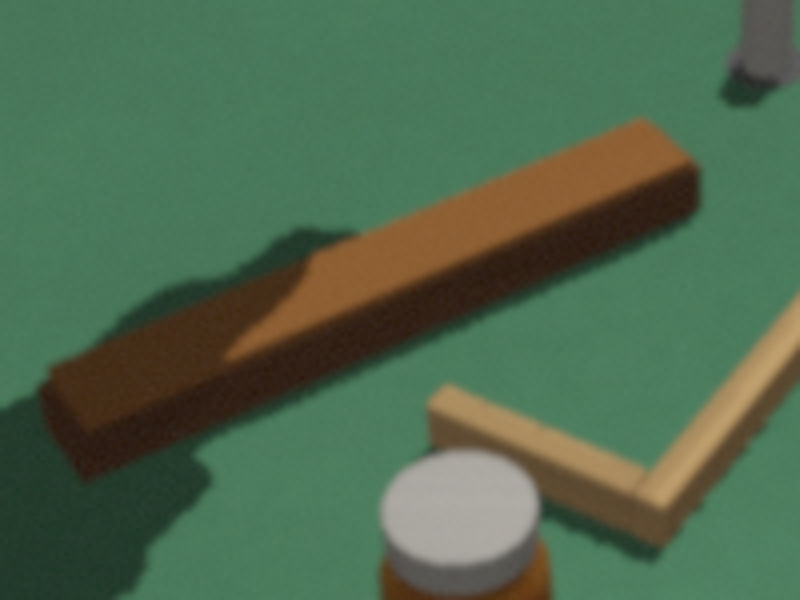

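{"name": "arm_command", "arguments": {"motion": [{"x": 0,"y": 0.03,"z": -0.008,"roll": 0.04,"fingers": 0},{"x": 0,"y": 0.03,"z": -0.008,"roll": 0.04,"fingers": 0},{"x": 0,"y": 0.03,"z": -0.008,"roll": 0,"fingers": 0},{"x": 0,"y": 0.03,"z": -0.008,"roll": 0,"fingers": 0},{"x": 0,"y": 0.03,"z": -0.008,"roll": 0,"fingers": 0},{"x": 0,"y": 0.03,"z": -0.008,"roll": 0,"fingers": 0},{"x": 0,"y": 0.03,"z": -0.008,"roll": 0,"fingers": 0},{"x": 0,"y": 0.01,"z": -0.008,"roll": 0,"fingers": 0},{"x": 0,"y": 0,"z": 0,"roll": 0,"fingers": 0}]}}

```text
clock: 5.37
eef_pos: [0.5058, -0.2989, 0.0858]
tool_rot: [-0.701, 0.066, 0.704, 0.093]
ft_force: [1.3, 0.2, 0.9]
grip_width: 0.0002
```

Run:
```python
from m import *
state();c=camera('top'); rep(c)
zoom(c,'t4.png',220,150,540,390)
```

```text
t 5.37 tcp w [ 505.8 -298.9   85.8] bay [-189.3 -287.3] tool y dir in bay deg -113.1 F [1.3 0.2 0.9] grip 0.0002
strop bay: left [-44.8 -14.6] right [-159.1 -265.2] ctr [-102.  -139.9] a 24.51 LxW [275.4  37.6]
zoom 220 150 2.5
```

View pics/t4.png

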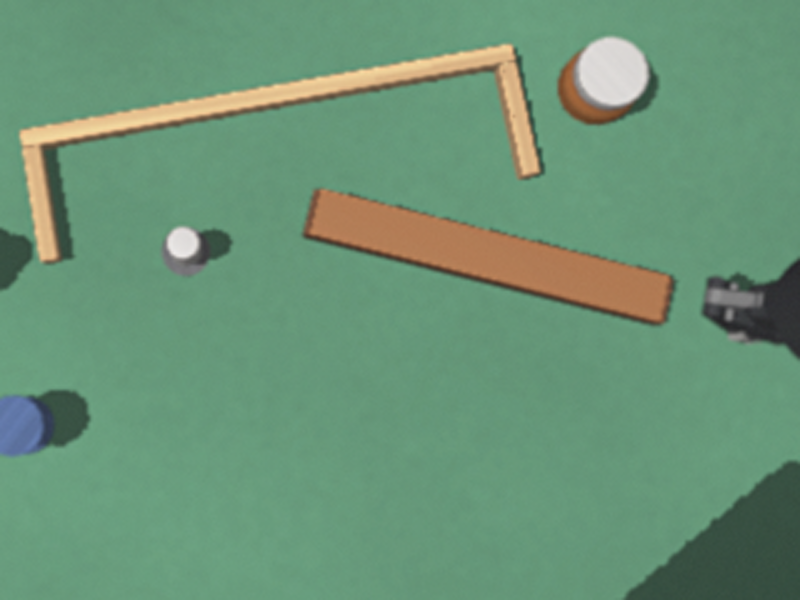

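{"name": "arm_command", "arguments": {"motion": [{"x": 0.02,"y": 0.008,"z": -0.009,"roll": 0.02,"fingers": 0},{"x": 0.02,"y": 0.008,"z": -0.008,"roll": 0,"fingers": 0},{"x": 0.02,"y": 0,"z": 0,"roll": 0,"fingers": 0},{"x": 0.012,"y": 0,"z": 0,"roll": 0,"fingers": 0},{"x": 0.004,"y": 0,"z": 0,"roll": 0,"fingers": 0},{"x": 0,"y": 0,"z": 0,"roll": 0,"fingers": 0}]}}

```text
clock: 5.92
eef_pos: [0.5172, -0.3027, 0.0003]
tool_rot: [-0.696, 0.066, 0.708, 0.098]
ft_force: [-0.2, -4.0, 6.4]
grip_width: -0.0
```

```bash
cat >> m.py <<'E'
def rel(R,a,o=None):
    a=np.radians(a);u=np.array([np.sin(a),np.cos(a)]);n=np.array([np.cos(a),-np.sin(a)])
    o=o or get_obs(); t=w2b(np.array(o['eef_pos'])[:2]*1000)-np.array(R)
    print('TCP from R: along',round(t@u,1),'lateral(+back)',round(t@n,1))
    M=Ro.from_quat(o['tool_rot']).inv()
    for nm,v in(('along u',u),('n',n)): print(nm,'in tool',np.round(M.apply(np.array([*(BR@v),0])),3))
E
python3 - <<'E'
from m import *
state();rep(); rel([-159.1,-265.2],24.5)
E
```

```text
t 5.92 tcp w [ 5.172e+02 -3.027e+02  3.000e-01] bay [-178.8 -293.1] tool y dir in bay deg -113.5 F [-0.2 -4.   6.4] grip -0.0
strop bay: left [-44.8 -14.6] right [-159.  -264.8] ctr [-101.9 -139.7] a 24.51 LxW [275.1  37.6]
TCP from R: along -33.7 lateral(+back) -5.9
along u in tool [ 0.042 -0.999 -0.018]
n in tool [-0.021  0.017 -1.   ]
```

{"name": "arm_command", "arguments": {"motion": [{"x": -0.01,"y": 0,"z": -0.005,"roll": 0.0,"fingers": 0},{"x": 0,"y": -0.006,"z": -0.001,"roll": 0.01,"fingers": 0},{"x": 0.0003,"y": -0.007,"z": 0,"roll": 0,"fingers": 0},{"x": 0.0003,"y": -0.007,"z": 0,"roll": 0,"fingers": 0},{"x": 0.0003,"y": -0.007,"z": 0,"roll": 0,"fingers": 0},{"x": 0.0003,"y": -0.007,"z": 0,"roll": 0,"fingers": 0},{"x": 0.0003,"y": -0.007,"z": 0,"roll": 0,"fingers": 0},{"x": 0.0003,"y": -0.007,"z": 0,"roll": 0,"fingers": 0},{"x": 0,"y": 0,"z": 0,"roll": 0,"fingers": 0}]}}

```text
clock: 6.72
eef_pos: [0.537, -0.2501, 0.0143]
tool_rot: [-0.697, 0.069, 0.707, 0.1]
ft_force: [-0.8, -0.0, -0.6]
grip_width: -0.0
```

Run:
```python
from m import *
state();c=camera('top'); rep(c)
zoom(c,'t5.png',220,150,540,390)
```

```text
t 6.72 tcp w [ 537.  -250.1   14.3] bay [-150.  -244.8] tool y dir in bay deg -113.9 F [-0.8 -0.  -0.6] grip -0.0
strop bay: left [-32.   18.3] right [-145.3 -232.1] ctr [ -88.6 -106.9] a 24.35 LxW [274.8  37.6]
zoom 220 150 2.5
```

View pics/t5.png

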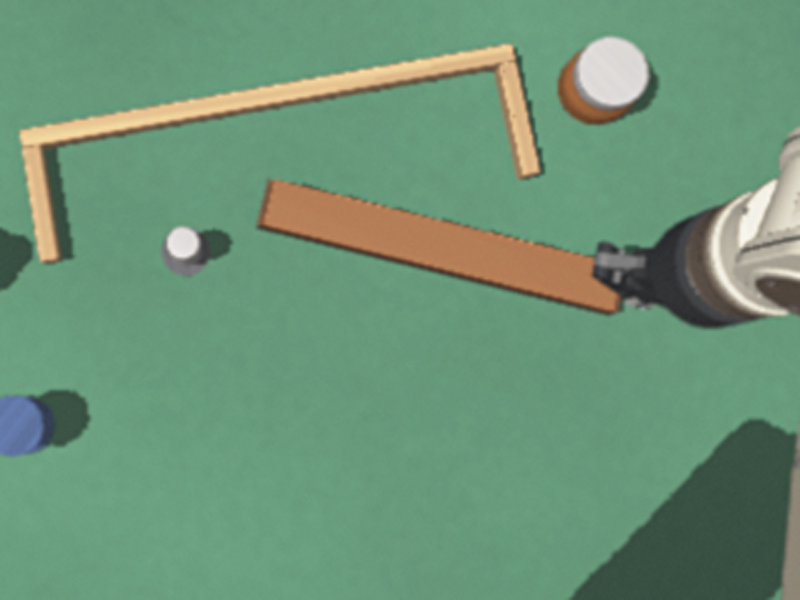

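{"name": "arm_command", "arguments": {"motion": [{"x": 0.0008,"y": -0.007,"z": 0,"roll": 0,"fingers": 0},{"x": 0.0008,"y": -0.007,"z": 0,"roll": 0,"fingers": 0},{"x": 0.0005,"y": -0.007,"z": 0,"roll": 0,"fingers": 0},{"x": 0.0004,"y": -0.007,"z": 0,"roll": 0,"fingers": 0},{"x": 0.0004,"y": -0.007,"z": 0,"roll": 0,"fingers": 0},{"x": 0.0004,"y": -0.007,"z": 0,"roll": 0,"fingers": 0},{"x": 0.0004,"y": -0.007,"z": 0,"roll": 0,"fingers": 0},{"x": 0.0004,"y": -0.007,"z": 0,"roll": 0,"fingers": 0},{"x": 0,"y": 0,"z": 0,"roll": 0,"fingers": 0}]}}

```text
clock: 7.52
eef_pos: [0.5528, -0.1938, 0.014]
tool_rot: [-0.698, 0.072, 0.705, 0.099]
ft_force: [-0.7, -1.3, 1.4]
grip_width: 0.0001
```

Run:
```python
from m import *
state();c=camera('top'); rep(c)
zoom(c,'t6.png',220,150,540,390)
```

```text
t 7.52 tcp w [ 552.8 -193.8   14. ] bay [-124.5 -192.3] tool y dir in bay deg -114.1 F [-0.7 -1.3  1.4] grip 0.0001
strop bay: left [-10.8  72.2] right [-120.3 -180.1] ctr [-65.5 -53.9] a 23.45 LxW [275.1  37.6]
zoom 220 150 2.5
```

View pics/t6.png

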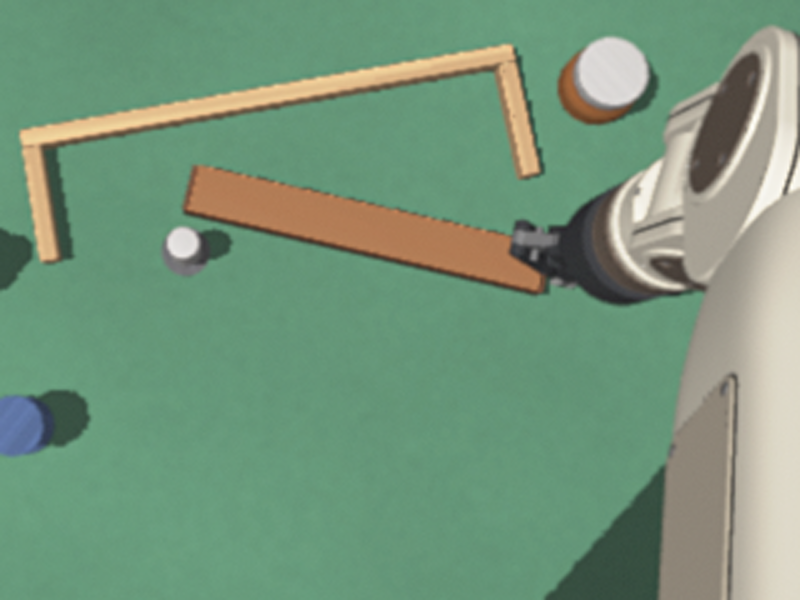

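{"name": "arm_command", "arguments": {"motion": [{"x": 0.0006,"y": -0.007,"z": 0,"roll": 0,"fingers": 0},{"x": 0.0006,"y": -0.007,"z": 0,"roll": 0,"fingers": 0},{"x": 0.0005,"y": -0.007,"z": 0,"roll": 0,"fingers": 0},{"x": 0.0005,"y": -0.007,"z": 0,"roll": 0,"fingers": 0},{"x": 0.0004,"y": -0.007,"z": 0,"roll": 0,"fingers": 0},{"x": 0.0004,"y": -0.007,"z": 0,"roll": 0,"fingers": 0},{"x": 0.0004,"y": -0.007,"z": 0,"roll": 0,"fingers": 0},{"x": 0.0004,"y": -0.007,"z": 0,"roll": 0,"fingers": 0},{"x": 0.0004,"y": -0.007,"z": 0,"roll": 0,"fingers": 0},{"x": 0,"y": 0,"z": 0,"roll": 0,"fingers": 0}]}}

```text
clock: 8.4
eef_pos: [0.5702, -0.1307, 0.0137]
tool_rot: [-0.7, 0.073, 0.704, 0.097]
ft_force: [0.6, -1.8, 3.3]
grip_width: 0.0001
```

Run:
```python
from m import *
state();c=camera('top'); rep(c)
zoom(c,'t7.png',220,150,540,390)
```

```text
t 8.4 tcp w [ 570.2 -130.7   13.7] bay [ -96.2 -133.2] tool y dir in bay deg -114.0 F [ 0.6 -1.8  3.3] grip 0.0001
strop bay: left [ 13.4 133. ] right [ -92. -121.] ctr [-39.3   6. ] a 22.54 LxW [275.   37.3]
zoom 220 150 2.5
```

View pics/t7.png

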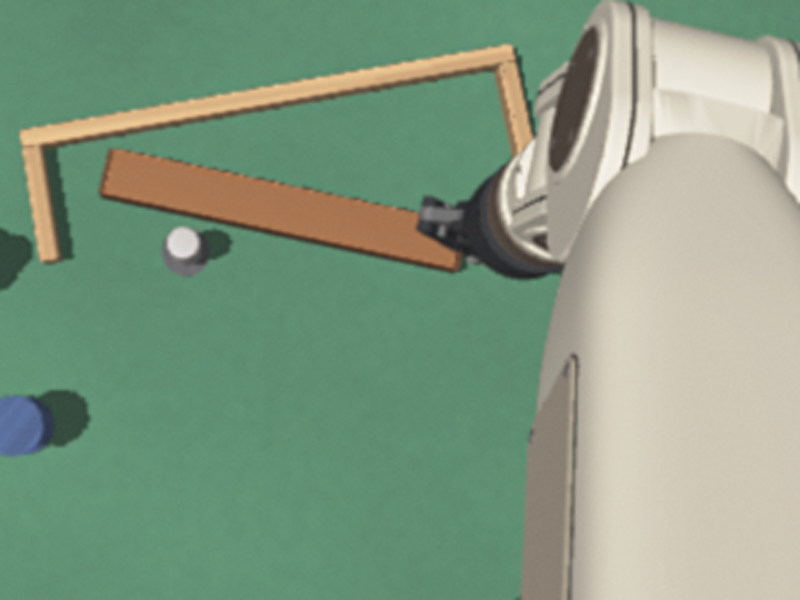

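{"name": "arm_command", "arguments": {"motion": [{"x": 0,"y": 0.015,"z": 0,"roll": 0,"fingers": 0},{"x": 0,"y": 0.02,"z": 0,"roll": 0,"fingers": 0},{"x": -0.03,"y": 0,"z": 0,"roll": 0,"fingers": 0},{"x": -0.03,"y": 0,"z": 0,"roll": -0.1,"fingers": 0},{"x": -0.01,"y": 0,"z": 0.03,"roll": -0.12,"fingers": 0},{"x": 0,"y": 0,"z": 0.03,"roll": -0.1,"fingers": 0},{"x": 0,"y": 0,"z": 0,"roll": 0,"fingers": 0}]}}

```text
clock: 9.03
eef_pos: [0.4954, -0.1548, 0.0764]
tool_rot: [-0.701, -0.055, 0.711, -0.014]
ft_force: [-1.5, 0.9, -0.5]
grip_width: -0.0003
```

Run:
```python
from m import *
state();c=camera('top'); rep(c)
print(delta([-135,-77]))
```

```text
t 9.03 tcp w [ 495.4 -154.8   76.4] bay [-174.1 -143.7] tool y dir in bay deg -94.6 F [-1.5  0.9 -0.5] grip -0.0003
strop bay: left [ 13.2 132.9] right [ -92.2 -121.2] ctr [-39.5   5.8] a 22.54 LxW [275.1  37.6]
[  3.7 -70.2 -30.6]
```

{"name": "arm_command", "arguments": {"motion": [{"x": 0,"y": -0.03,"z": -0.004,"roll": 0,"fingers": 0},{"x": 0.0,"y": -0.03,"z": -0.004,"roll": 0,"fingers": 0},{"x": 0.02,"y": -0.005,"z": -0.01,"roll": 0,"fingers": 0},{"x": 0.02,"y": 0,"z": -0.008,"roll": 0,"fingers": 0},{"x": 0.013,"y": 0,"z": 0,"roll": 0,"fingers": 0},{"x": 0,"y": 0,"z": 0,"roll": 0,"fingers": 0}]}}

```text
clock: 9.58
eef_pos: [0.5223, -0.0786, 0.0237]
tool_rot: [-0.703, -0.054, 0.709, -0.008]
ft_force: [0.3, 0.0, -0.0]
grip_width: 0.0001
```

Run:
```python
from m import *
state(); rel([-92.2,-121.2],22.5)
```

```text
t 9.58 tcp w [522.3 -78.6  23.7] bay [-134.2  -73.5] tool y dir in bay deg -95.2 F [ 0.3  0.  -0. ] grip 0.0001
TCP from R: along 28.0 lateral(+back) -57.1
along u in tool [ 0.061 -0.953 -0.298]
n in tool [-0.024  0.297 -0.955]
```

{"name": "arm_command", "arguments": {"motion": [{"x": 0.008,"y": 0,"z": 0,"roll": 0,"fingers": 0},{"x": 0.004,"y": 0.002,"z": -0.007,"roll": 0,"fingers": 0},{"x": 0,"y": 0.002,"z": -0.007,"roll": 0,"fingers": 0},{"x": 0,"y": 0.002,"z": -0.007,"roll": 0,"fingers": 0},{"x": 0,"y": 0.002,"z": -0.007,"roll": 0,"fingers": 0},{"x": 0,"y": 0.002,"z": -0.007,"roll": 0,"fingers": 0},{"x": 0,"y": 0.002,"z": -0.007,"roll": 0,"fingers": 0},{"x": 0,"y": 0.002,"z": -0.007,"roll": 0,"fingers": 0},{"x": 0,"y": 0,"z": 0,"roll": 0,"fingers": 0}]}}

```text
clock: 10.33
eef_pos: [0.5805, -0.089, 0.0103]
tool_rot: [-0.704, -0.053, 0.708, -0.005]
ft_force: [-0.4, 0.9, -0.5]
grip_width: -0.0001
```

Run:
```python
from m import *
state(); c=camera('top'); zoom(c,'t8.png',220,150,540,390);c=camera('scene');zoom(c,'s8.png',190,150,430,330)
```

```text
t 10.33 tcp w [580.5 -89.   10.3] bay [-78.8 -94. ] tool y dir in bay deg -95.4 F [-0.4  0.9 -0.5] grip -0.0001
zoom 220 150 2.5
zoom 190 150 3.333
```

View pics/s8.png

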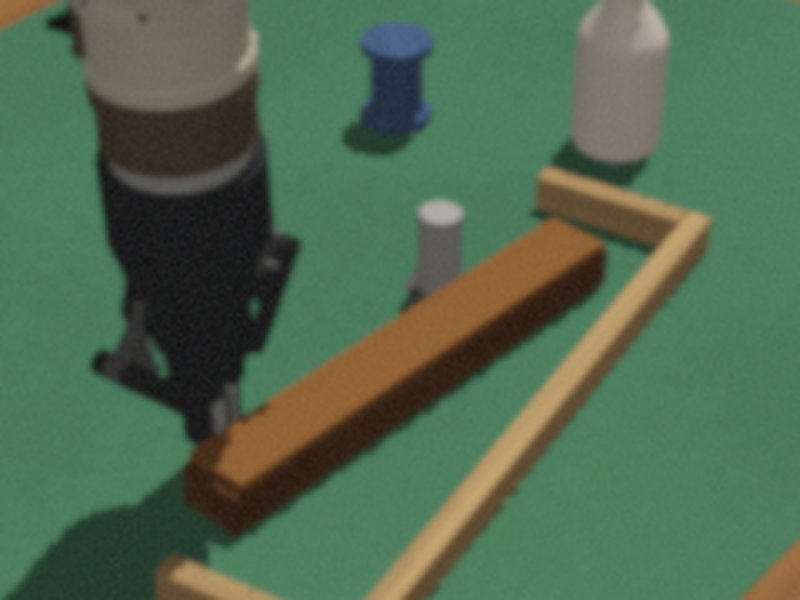

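View pics/t8.png

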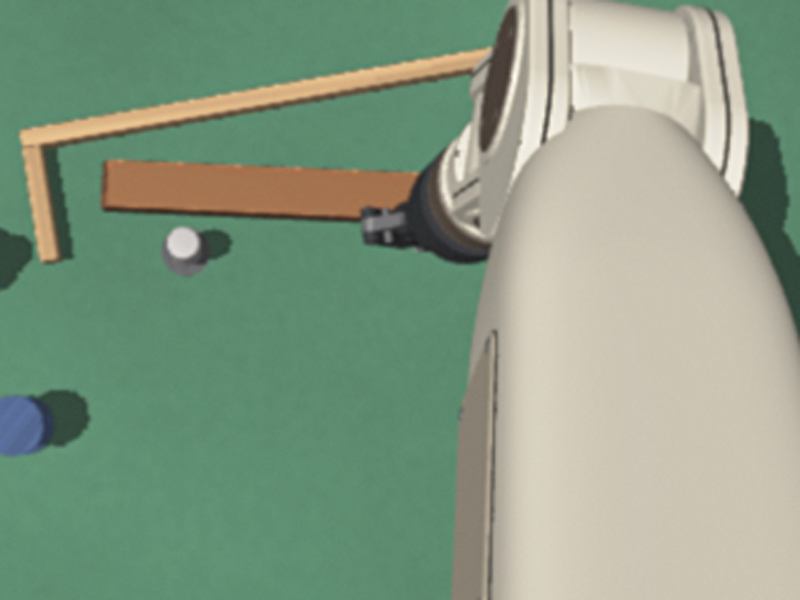

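{"name": "arm_command", "arguments": {"motion": [{"x": 0,"y": 0.001,"z": -0.007,"roll": 0,"fingers": 0},{"x": 0,"y": 0.001,"z": -0.007,"roll": 0,"fingers": 0},{"x": 0,"y": 0,"z": -0.007,"roll": 0,"fingers": 0},{"x": 0,"y": 0,"z": -0.007,"roll": 0,"fingers": 0},{"x": 0,"y": 0,"z": 0,"roll": 0,"fingers": 0}]}}

```text
clock: 10.85
eef_pos: [0.6086, -0.0886, 0.0103]
tool_rot: [-0.703, -0.053, 0.709, -0.005]
ft_force: [0.8, 0.1, 0.8]
grip_width: -0.0002
```

Run:
```python
from m import *
state(); c=camera('scene');zoom(c,'s9.png',190,180,430,360)
```

```text
t 10.85 tcp w [608.6 -88.6  10.3] bay [-51.  -98.6] tool y dir in bay deg -95.5 F [0.8 0.1 0.8] grip -0.0002
zoom 190 180 3.333
```

View pics/s9.png

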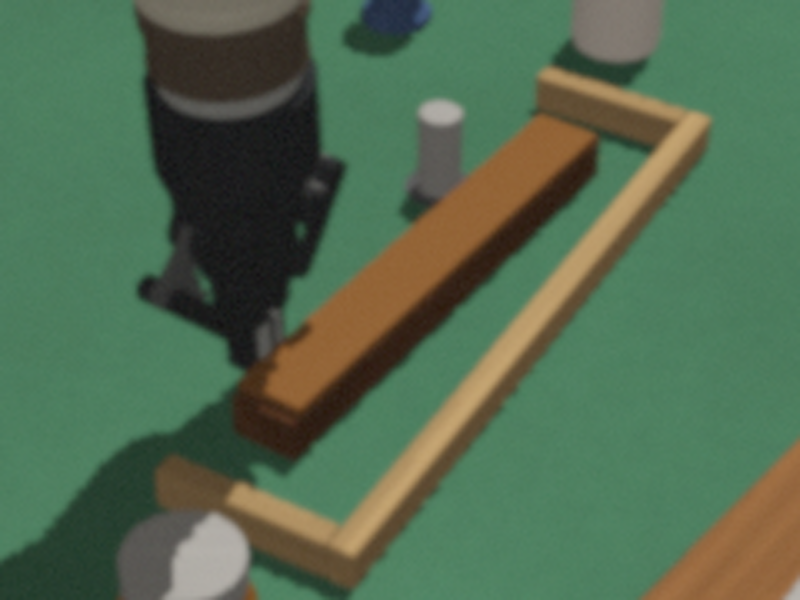

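Run:
```python
from m import *
c=camera('scene');corners(c,190,180,10/3,(541,114),(597,142),(240,390),(297,418))
```

```text
L [  2.5 132.9] R [ -17.4 -136.9] ctr [-7.5 -2. ] a 4.2 len 270.5 w [39.2 32.8]
```

{"name": "arm_command", "arguments": {"motion": [{"x": 0,"y": 0,"z": 0.015,"roll": 0,"fingers": 0},{"x": 0,"y": -0.01,"z": 0.01,"roll": 0,"fingers": 0},{"x": 0.0015,"y": -0.025,"z": 0.0,"roll": 0,"fingers": 0},{"x": 0.0015,"y": -0.025,"z": 0,"roll": 0,"fingers": 0},{"x": 0.0015,"y": -0.025,"z": 0,"roll": 0,"fingers": 0},{"x": 0,"y": 0,"z": 0,"roll": -0.06,"fingers": 0},{"x": 0,"y": 0,"z": 0,"roll": 0,"fingers": 0}]}}

```text
clock: 11.53
eef_pos: [0.5731, -0.0037, 0.0114]
tool_rot: [-0.703, -0.074, 0.707, -0.026]
ft_force: [-0.6, 0.4, -0.3]
grip_width: 0.0004
```

Run:
```python
from m import *
state(); print(delta([-5,5],10))
```

```text
t 11.53 tcp w [573.1  -3.7  11.4] bay [-70.9  -8.7] tool y dir in bay deg -92.1 F [-0.6  0.4 -0.3] grip 0.0004
[  2.4 -16.  -65.4]
```

{"name": "arm_command", "arguments": {"motion": [{"x": 0,"y": -0.012,"z": -0.008,"roll": 0,"fingers": 0},{"x": 0,"y": 0,"z": -0.007,"roll": 0,"fingers": 0},{"x": 0,"y": 0,"z": -0.007,"roll": 0,"fingers": 0},{"x": 0,"y": 0,"z": -0.007,"roll": 0,"fingers": 0},{"x": 0,"y": 0,"z": -0.006,"roll": 0,"fingers": 0},{"x": 0,"y": 0,"z": -0.006,"roll": 0,"fingers": 0},{"x": 0,"y": 0,"z": -0.006,"roll": 0,"fingers": 0},{"x": 0,"y": 0,"z": -0.005,"roll": 0,"fingers": 0},{"x": 0,"y": 0,"z": 0,"roll": 0,"fingers": 0}]}}

```text
clock: 12.28
eef_pos: [0.6275, 0.0152, 0.0118]
tool_rot: [-0.702, -0.071, 0.709, -0.023]
ft_force: [-0.1, -0.0, -0.2]
grip_width: -0.0001
```

Run:
```python
from m import *
state(); c=camera('scene');zoom(c,'s10.png',190,180,430,360)
```

```text
t 12.28 tcp w [627.5  15.2  11.8] bay [-14.1   0.3] tool y dir in bay deg -92.6 F [-0.1 -0.  -0.2] grip -0.0001
zoom 190 180 3.333
```

View pics/s10.png

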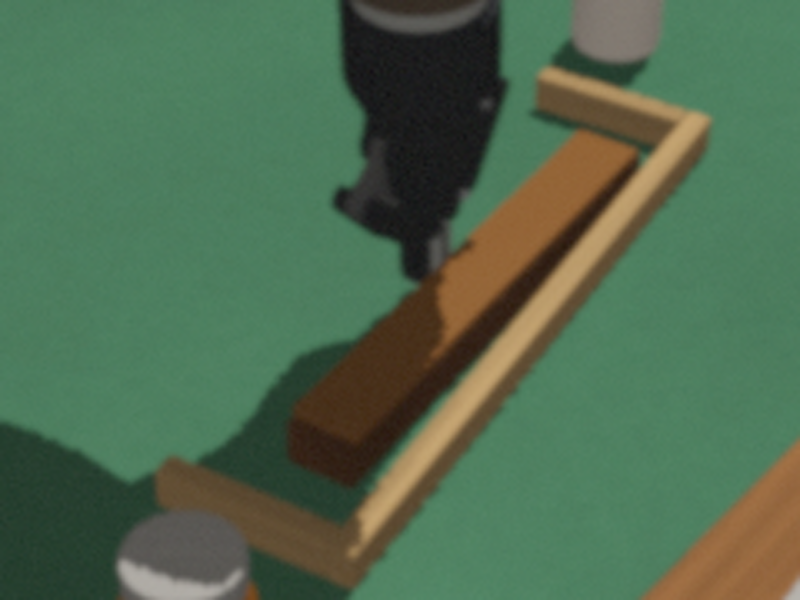

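{"name": "arm_command", "arguments": {"motion": [{"x": 0,"y": 0,"z": 0.015,"roll": 0,"fingers": 0},{"x": 0,"y": 0.01,"z": 0.015,"roll": 0,"fingers": 0},{"x": -0.0015,"y": 0.025,"z": 0.0,"roll": 0,"fingers": 0},{"x": -0.0015,"y": 0.025,"z": 0,"roll": 0,"fingers": 0},{"x": -0.0015,"y": 0.025,"z": 0,"roll": 0,"fingers": 0},{"x": 0,"y": 0,"z": 0,"roll": 0,"fingers": 0},{"x": 0,"y": 0,"z": -0.007,"roll": 0,"fingers": 0},{"x": 0,"y": 0,"z": -0.007,"roll": 0,"fingers": 0},{"x": 0,"y": 0,"z": -0.006,"roll": 0,"fingers": 0},{"x": 0,"y": 0,"z": 0,"roll": 0,"fingers": 0}]}}

```text
clock: 13.17
eef_pos: [0.632, -0.0722, 0.0102]
tool_rot: [-0.704, -0.072, 0.706, -0.024]
ft_force: [0.0, 0.6, 0.0]
grip_width: 0.0
```

Run:
```python
from m import *
state(); c=camera('scene');zoom(c,'s11.png',190,180,430,360)
```

```text
t 13.17 tcp w [632.  -72.2  10.2] bay [-25.1 -86.6] tool y dir in bay deg -92.4 F [0.  0.6 0. ] grip 0.0
zoom 190 180 3.333
```

View pics/s11.png

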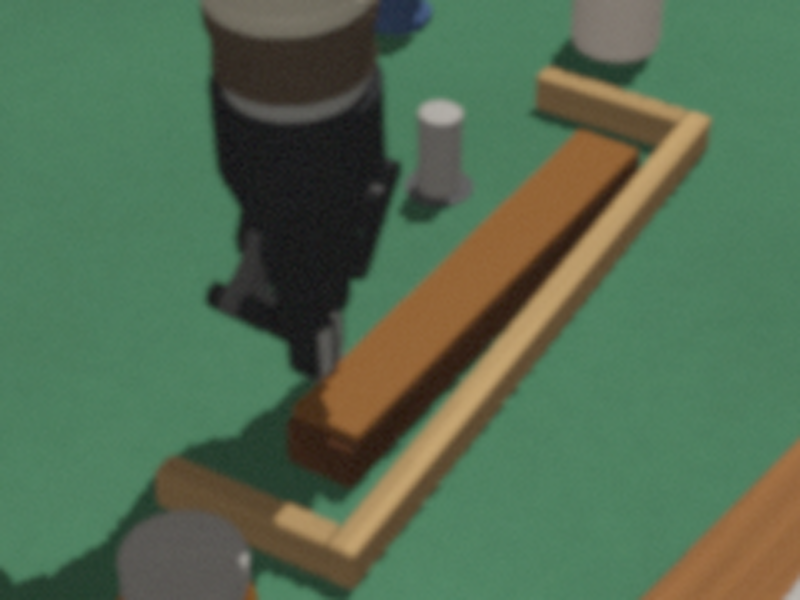

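Just touching. Push on about 18 mm more to turn it parallel.

{"name": "arm_command", "arguments": {"motion": [{"x": 0,"y": 0,"z": -0.005,"roll": 0,"fingers": 0},{"x": 0,"y": 0,"z": -0.005,"roll": 0,"fingers": 0},{"x": 0,"y": 0,"z": -0.004,"roll": 0,"fingers": 0},{"x": 0,"y": 0,"z": -0.003,"roll": 0,"fingers": 0},{"x": 0,"y": 0,"z": 0,"roll": 0,"fingers": 0}]}}

```text
clock: 13.63
eef_pos: [0.6489, -0.0669, 0.0096]
tool_rot: [-0.702, -0.073, 0.708, -0.025]
ft_force: [-0.9, 0.8, -0.3]
grip_width: 0.0
```

Run:
```python
from m import *
state(); c=camera('scene');zoom(c,'s12.png',190,180,430,360)
```

```text
t 13.63 tcp w [648.9 -66.9   9.6] bay [ -7.5 -84.3] tool y dir in bay deg -92.2 F [-0.9  0.8 -0.3] grip 0.0
zoom 190 180 3.333
```

View pics/s12.png

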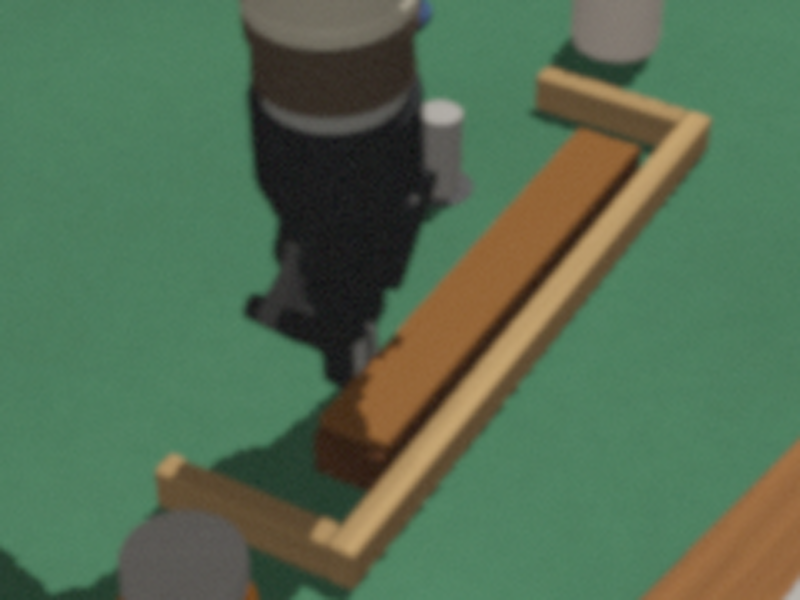

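{"name": "arm_command", "arguments": {"motion": [{"x": 0,"y": 0,"z": -0.003,"roll": 0,"fingers": 0},{"x": 0,"y": 0,"z": -0.003,"roll": 0,"fingers": 0},{"x": 0,"y": 0,"z": 0,"roll": 0,"fingers": 0}]}}

```text
clock: 13.93
eef_pos: [0.653, -0.0656, 0.0092]
tool_rot: [-0.701, -0.074, 0.709, -0.025]
ft_force: [-0.6, -0.2, -0.1]
grip_width: -0.0003
```

Run:
```python
from m import *
state(); c=camera('scene');zoom(c,'s13.png',230,180,430,330)
```

```text
t 13.93 tcp w [653.  -65.6   9.2] bay [ -3.3 -83.8] tool y dir in bay deg -92.2 F [-0.6 -0.2 -0.1] grip -0.0003
zoom 230 180 4.0
```

View pics/s13.png

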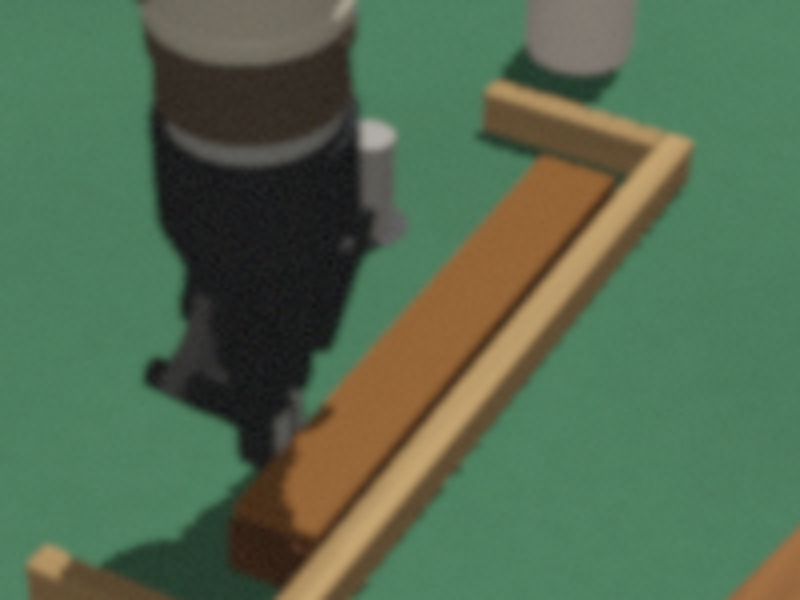

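{"name": "arm_command", "arguments": {"motion": [{"x": 0,"y": 0,"z": -0.003,"roll": 0,"fingers": 0},{"x": 0,"y": 0,"z": -0.003,"roll": 0,"fingers": 0}]}}

```text
clock: 14.15
eef_pos: [0.6533, -0.0653, 0.009]
tool_rot: [-0.697, -0.073, 0.713, -0.024]
ft_force: [-10.7, -2.0, 8.4]
grip_width: 0.0001
```

```bash
python3 -c "
from m import *
state()"
```

```text
t 14.15 tcp w [653.3 -65.3   9. ] bay [ -2.9 -83.5] tool y dir in bay deg -92.3 F [-10.7  -2.    8.4] grip 0.0001
```

{"name": "arm_command", "arguments": {"motion": [{"x": 0,"y": 0,"z": 0.015,"roll": 0,"fingers": 0},{"x": 0,"y": -0.01,"z": 0.01,"roll": 0,"fingers": 0},{"x": 0.001,"y": -0.03,"z": 0.0,"roll": 0,"fingers": 0},{"x": 0.001,"y": -0.03,"z": 0,"roll": 0,"fingers": 0},{"x": 0.001,"y": -0.03,"z": 0,"roll": 0,"fingers": 0},{"x": 0.001,"y": -0.012,"z": 0,"roll": 0,"fingers": 0},{"x": 0,"y": 0,"z": 0,"roll": 0,"fingers": 0}]}}

```text
clock: 14.73
eef_pos: [0.6161, 0.0428, 0.0142]
tool_rot: [-0.7, -0.071, 0.71, -0.022]
ft_force: [0.6, 0.4, -0.1]
grip_width: -0.0001
```

Run:
```python
from m import *
state(); rep(); print(delta([-3.3,40],10))
```

```text
t 14.73 tcp w [616.1  42.8  14.2] bay [-20.5  29.5] tool y dir in bay deg -92.7 F [ 0.6  0.4 -0.1] grip -0.0001
no strop
[  5.  -12.  -16.5]
```

{"name": "arm_command", "arguments": {"motion": [{"x": 0.002,"y": -0.008,"z": -0.004,"roll": 0,"fingers": 0},{"x": 0.002,"y": 0,"z": -0.004,"roll": 0,"fingers": 0},{"x": 0,"y": 0,"z": -0.004,"roll": 0,"fingers": 0},{"x": 0,"y": 0,"z": -0.003,"roll": 0,"fingers": 0},{"x": 0,"y": 0,"z": -0.003,"roll": 0,"fingers": 0}]}}

```text
clock: 15.2
eef_pos: [0.6332, 0.0489, 0.0098]
tool_rot: [-0.699, -0.068, 0.712, -0.02]
ft_force: [-14.5, 1.6, 8.2]
grip_width: -0.0003
```

```bash
python3 -c "
from m import *
state()"
```

```text
t 15.2 tcp w [633.2  48.9   9.8] bay [-2.6 32.4] tool y dir in bay deg -93.0 F [-14.5   1.6   8.2] grip -0.0003
```

{"name": "arm_command", "arguments": {"motion": [{"x": 0,"y": 0.002,"z": 0.012,"roll": 0,"fingers": 0},{"x": 0,"y": 0.005,"z": 0.01,"roll": 0,"fingers": 0},{"x": -0.03,"y": 0,"z": 0,"roll": 0,"fingers": 0},{"x": -0.035,"y": 0,"z": 0,"roll": 0,"fingers": 0},{"x": -0.035,"y": 0,"z": 0,"roll": 0,"fingers": 0},{"x": -0.02,"y": 0.03,"z": 0.03,"roll": 0,"fingers": 0},{"x": 0,"y": 0.035,"z": 0.03,"roll": 0,"fingers": 0},{"x": 0,"y": 0.035,"z": 0.03,"roll": 0,"fingers": 0},{"x": 0,"y": 0.035,"z": 0.03,"roll": 0,"fingers": 0},{"x": 0,"y": 0.035,"z": 0.03,"roll": 0,"fingers": 0},{"x": 0,"y": 0.035,"z": 0.03,"roll": 0,"fingers": 0},{"x": 0,"y": 0.035,"z": 0.02,"roll": 0,"fingers": 0},{"x": 0,"y": 0.035,"z": 0.02,"roll": 0,"fingers": 0},{"x": 0,"y": 0,"z": 0,"roll": 0,"fingers": 0}]}}

```text
clock: 16.37
eef_pos: [0.4428, -0.2664, 0.1169]
tool_rot: [-0.7, -0.062, 0.711, -0.02]
ft_force: [0.9, -0.2, -0.0]
grip_width: 0.0002
```

Run:
```python
from m import *
state();c=camera('top'); rep(c)
P=lambda u,z: np.round(w2b(plane(c,u,z)*1000),1)
print('jar',P([465,180],.055))
zoom(c,'t14.png',160,150,520,390); c=camera('scene'); zoom(c,'s14.png',190,150,430,330)
```

```text
t 16.37 tcp w [ 442.8 -266.4  116.9] bay [-245.5 -244.3] tool y dir in bay deg -93.5 F [ 0.9 -0.2 -0. ] grip 0.0002
strop bay: left [ 26.3 139.8] right [  26.1 -136.2] ctr [26.2  1.8] a 0.04 LxW [275.9  37.8]
jar [  11.7 -254.9]
zoom 160 150 2.222
zoom 190 150 3.333
```

View pics/t14.png

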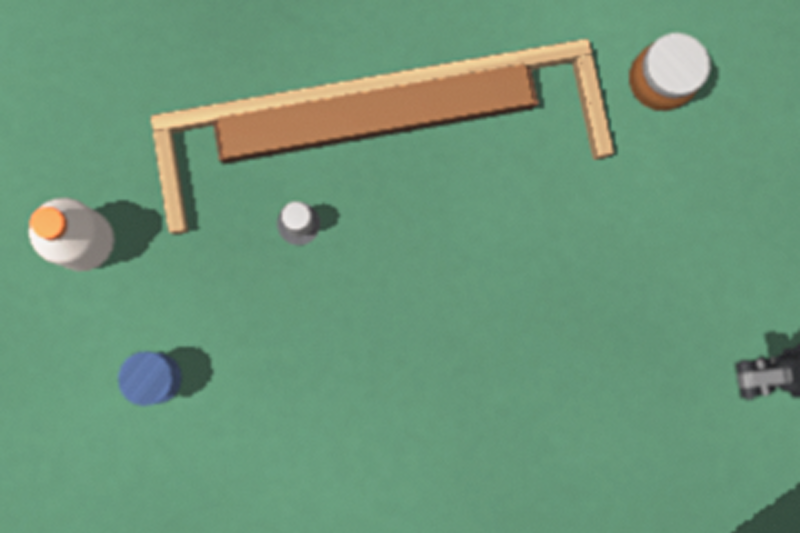

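View pics/s14.png

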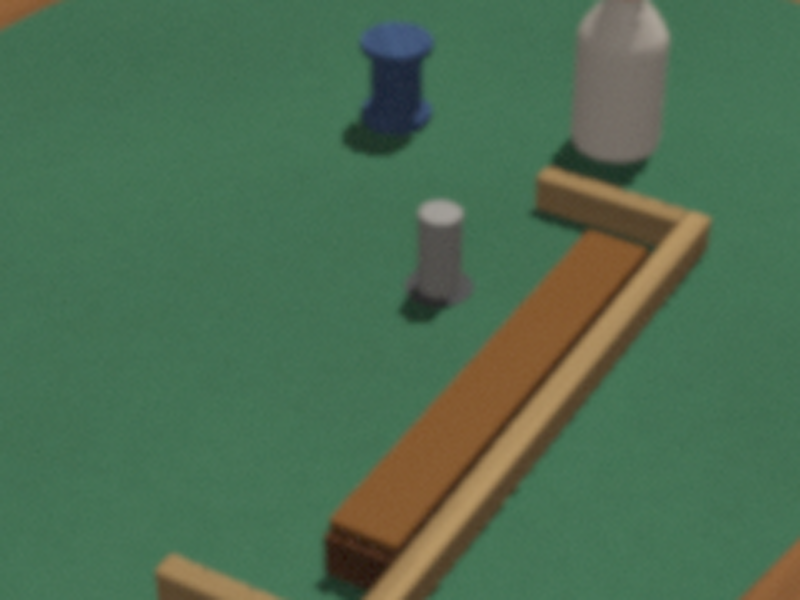

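The strop lies flat along the back fence: centre at x 26.2 (27 when seated), angle 0.04°. In the images the bystanders are unmoved and the arm is clear, so I'm handing in.

```bash
python3 -c "
from workcell import job_done
print(job_done())"
```

```text
the job is handed in; nothing more can be done
None
```

The strop is put away in the bay, lying flat along the back fence with the post in front of it, and I handed the job in at about 16.5 s of the 56 s.

- **What I did:** With the fingers shut, I pushed the left end forward to angle the strop about 24.5°. I then pushed on its right end to slide it behind the post. After that I swung the right end in and pressed both halves against the back fence, which gave a firm contact of about 11 N and 15 N. I never lifted, pinched or straddled it.
- **Last checks:** In the bay's frame the strop's centre is at (26, 2) mm, against 27 mm if fully seated, and its angle to the fence is 0.04°. The bottle, spool and jar look unmoved in the final pictures. I did not re-measure them. The gripper is well clear of everything.
- **Disagreements:**
  - The measured strop length was 270–277 mm against 280, from the edges of the colour mask and hand-picked corners.
  - The measured width was 35–38 mm against 36.
  - The fingertips touched the bench once at about 6 N while being lowered, and I raised them before pushing.

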